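Fold down the album's row of binding tabs

ROBOT

A 6-joint arm with a two-finger parallel gripper is mounted at the origin on the work surface. World frame = base frame: x ahead of the robot, y to its left, z up, the work surface at z = 0. Lengths are in m, angles in degrees, forces in N, time in s.
With the tool pointing down it reaches from about 0.325 to 0.925 m from the base axis. Payload 3.1 kg.
Tool frame: the origin (TCP) lies at the very end of the fingers, on their centre line; the grasp point (between the pads) lies 19 mm behind it; z points along the fingers, y is the line along which they close (so a half turn about z gives the same grasp; the last joint's range is limited). The gripper opens to 85 mm and grips with 20 to 120 N. Pads are 22 mm wide; open, the fingers measure 114 mm over their backs; the gripper's body (76 mm by 85 mm) begins 54 mm behind the grasp point. The pads swing forward as they close: fully open they stand 13 mm farther back than shut.
Start: joints at [62.097, 12.427, 92.441, -0, 75.132, -6.429], TCP at [0.229, 0.582, 0.231] pointing down, gripper open.
Joint ranges: [-157.48, 157.48], [-44.54, 120.13], [17.64, 146.25], [-64.5, 244.5], [7.68, 150.69], [-147.95, 147.95]. Speed limits (degrees/s): [159.86, 159.86, 180, 180, 180, 180].

INTERFACE

Orientations are given as a 3x3 rotation matrix whose columns are the frame's x, y, z axes.
In Python, from cell import r, grab_frame, calibration, ticket gives the robot as it stands.
- The arm moves only by the tool carry_out, never from a script. Its argument "series" is a list of rows, each a list of 2 entries, a list of its own where there are three numbers: the shift along the tool's x, y, z each as a share of 0.15 m, from -1 to 1, then the turn, a rotation vector about the tool's x, y, z each as a share of 45 degrees, from -1 to 1. In form: [[[x, y, z], [rx, ry, rz]], ...]. A call has 1 to 20 rows; each row shifts and turns the commanded pose from where the row before left it, along the tool's axes as they then stand; what a row does not reach is not made up. A row lasts 1/8 s, in which the tool goes at most 62.5 mm and 10.7 degrees, less where a joint would pass 70% of its speed; a pose out of reach is approached as far as the arm can. A call with a number of a shift or a turn outside -1 to 1 is refused whole. A call with a gripper value outside its range is refused whole. "fingers" is the closure, from -1 (fully open) to 1 (shut), set as the call begins (left out, the last holds). The fingers move at their own pace and stop on an object; "force" is the grip in N (left out, the last holds). Time passes only in rows, so rows that do not move let the fingers close. It gives the time, the measured TCP pose, the force, the opening and the grip force at its end, in the units of the state.
- r.get_state(): the state, without advancing time (a new reading comes with each control period).
- grab_frame(name): name is "scene" or "top" or "wrist"; returns (picture, depth): 420x560x3 uint8, blue, green, red; 420x560 float32, m along the optical axis (not along the pixel's ray), 0 where there is no reading.
- calibration(name): a dict with "mtx" (3x3 intrinsics, pixels), "origin" and "orientation" of the camera in the world. Camera axes: x right, y up, looking along -z (the intrinsics and any distortion apply to the point x, -y, -z); pixel columns grow to the right and rows downward; lengths in m; the calibration is good to about 2 mm. A picture is of the moment at which its call begins: read the wrist's pose just before it. calibration takes no time and is no camera call; for the wrist camera it gives the pose at the moment of the call.
- ticket.close_job(): hands the job in; it is judged then, once.
The state is a dict: "time": time; "qpos": joint angles; "qd": joint speeds; "joint_torque": joint torques, N m; "tcp_pos": TCP position; "tool_rot": TCP orientation; "contact_force": force on the tool from outside, world axes, zero at the start; "ft_torque": the same for the moment, N m; "grip_width": finger opening in m; "grasp_force": force on a finger pad.
Only numpy, scipy, OpenCV 4.12 (cv2) and the standard library are available. Lean on these libraries where they do the work, as an engineer would, in place of code of your own. Each camera call takes 0.05 s, during which the arm holds its last target. There are 200 camera calls.

TASK

Close the binding of the thick album: run your fingertips lightly along its row of five standing metal tabs, the way the tabs lean, so that they fold down flat one after another from the first to the last. Do not press hard, do not shift or lift the album, leave the tabs of the thin portfolio standing, and leave everything else where it is.

Things in the scene. Friction and masses are not known exactly. Their poses are not given: they have to be found in the camera images.
- album: Thick loose album flat on the cutting mat: 170 (x) x 240 (y) x 40 mm, 1.4 kg, kraft board over a paper block. Origin: centre of its underside, 2 mm above the table; cover 40 mm above that. Five plain steel tabs in a row along its y axis, 50 mm off centre towards -x (nearer the robot). A bone folder and a small glue pot stand on the rest of the cover.
- album_row_start (a point): On the album's cover surface, under the hinge of the first tab: the beginning (+y end) of the row.
- album_row_end (a point): On the album's cover surface, under the free end of the fifth tab when it lies flat: the -y end of the row, 196 mm from album_row_start in a straight line.
- tab1 (a joint): Album tab 1 of 5: steel leaf 14 wide, 28 long, 2 mm thick, hinged 0 mm along the line from album_row_start to album_row_end, free end towards album_row_end. Rad: 0 = flat (its top 2.5 mm above the cover), 1.0 = steepest. Stiff hinge, stays where left: 0.5 N at the free end folds it, 3 N near the hinge. A fingertip gliding 3 to 4 mm above the cover folds it flat; against its lean it jams.
- tab2 (a joint): Album tab 2 of 5: steel leaf 14 wide, 28 long, 2 mm thick, hinged 42 mm along the line from album_row_start to album_row_end, free end towards album_row_end. Rad: 0 = flat (its top 2.5 mm above the cover), 1.0 = steepest. Stiff hinge, stays where left: 0.5 N at the free end folds it, 3 N near the hinge. A fingertip gliding 3 to 4 mm above the cover folds it flat; against its lean it jams.
- tab3 (a joint): Album tab 3 of 5: steel leaf 14 wide, 28 long, 2 mm thick, hinged 84 mm along the line from album_row_start to album_row_end, free end towards album_row_end. Rad: 0 = flat (its top 2.5 mm above the cover), 1.0 = steepest. Stiff hinge, stays where left: 0.5 N at the free end folds it, 3 N near the hinge. A fingertip gliding 3 to 4 mm above the cover folds it flat; against its lean it jams.
- tab4 (a joint): Album tab 4 of 5: steel leaf 14 wide, 28 long, 2 mm thick, hinged 126 mm along the line from album_row_start to album_row_end, free end towards album_row_end. Rad: 0 = flat (its top 2.5 mm above the cover), 1.0 = steepest. Stiff hinge, stays where left: 0.5 N at the free end folds it, 3 N near the hinge. A fingertip gliding 3 to 4 mm above the cover folds it flat; against its lean it jams.
- tab5 (a joint): Album tab 5 of 5: steel leaf 14 wide, 28 long, 2 mm thick, hinged 168 mm along the line from album_row_start to album_row_end, free end towards album_row_end. Rad: 0 = flat (its top 2.5 mm above the cover), 1.0 = steepest. Stiff hinge, stays where left: 0.5 N at the free end folds it, 3 N near the hinge. A fingertip gliding 3 to 4 mm above the cover folds it flat; against its lean it jams.
- portfolio: Thin portfolio lying flat on the mat: 190 (x) x 145 (y) x 15 mm, 0.45 kg, loose, the same board, with three such tabs along y, 60 mm off centre towards -x, and a brass weight on it. Origin: centre of its underside. Not to be worked on. Album and portfolio may lie either way round, left or right.
- ptab1 (a joint): Portfolio tab 1 of 3: angle in rad, 0 flat; stands at 0.5 to 0.8 and is to be left standing.
- ptab2 (a joint): Portfolio tab 2 of 3: angle in rad, 0 flat; stands at 0.5 to 0.8 and is to be left standing.
- ptab3 (a joint): Portfolio tab 3 of 3: angle in rad, 0 flat; stands at 0.5 to 0.8 and is to be left standing.
- folder: Bone folder, 18 x 130 x 5 mm, lying on the album's cover beside the tabs; origin: centre of its underside. Bystander.
- pot: Small glass glue pot with white lid, 38 mm in diameter, 48 mm tall, standing on the album's cover; origin: centre of its underside. Bystander.
- weight: Brass block 50 x 35 x 30 mm on the portfolio; origin: centre of its underside. Bystander.
- cup: Steel measuring cup, 82 mm across, 55 mm tall, with a flat handle reaching 135 mm from its axis along its own +x; on the mat at the robot's right; origin: centre of its underside. Bystander.
- jar: Open glass jar, 80 mm across, 75 mm tall, on the mat beyond the books; origin: centre of its underside. Bystander.
- tin: Closed tin, 64 mm across, 70 mm tall, on the mat beyond the books; origin: centre of its underside. Bystander.
- brush: Flat brush lying on the mat at the robot's left; origin: on its underside. Bystander.

How it is judged (in metres and radians):
On the way, in this order (a step that is already met when the one before it is completed fails the run):
1. tab 1 of the album is folded flat (value of joint tab1 below 0.16 rad), for 0.1 s.
2. tab 2 of the album is folded flat (value of joint tab2 below 0.16 rad), for 0.1 s.
3. tab 3 of the album is folded flat (value of joint tab3 below 0.16 rad), for 0.1 s.
4. tab 4 of the album is folded flat (value of joint tab4 below 0.16 rad), for 0.1 s.
5. tab 5 of the album is folded flat (value of joint tab5 below 0.16 rad), for 0.1 s.
At the end, for the whole second after the job is handed in: All five album tabs lie flat (each below 0.16 rad, free end less than about 4.5 mm above its bed), the album lies at rest within 25 mm of where it started, the portfolio likewise, its three tabs still standing (above 0.4 rad) (value of joint each of tab1, tab2, tab3, tab4, tab5 below 0.16 rad and distance of each of album, portfolio from where it was at the start of the episode below 0.025 m and linear speed of album below 0.02 m/s and value of joint each of ptab1, ptab2, ptab3 above 0.4 rad); the robot touches nothing.
It fails at once if the album is shifted or lifted more than 25 mm (distance of album from where it was at the start of the episode above 0.025 m).
It fails at once if the album is lifted or tipped (height (world z) of album above 0.014 m or angle between album's own z axis and vertical above 0.08 rad).
It fails at once if the fingers press on the album and its tabs with more than 35 N (contact force between the fingers and album above 35 N).
It fails at once if the portfolio is shifted more than 25 mm or one of its tabs is folded below 0.4 rad (distance of portfolio from where it was at the start of the episode above 0.025 m or value of joint any of ptab1, ptab2, ptab3 below 0.4 rad).
It fails at once if a bystander (bone folder, glue pot, brass weight, cup, jar, tin, brush) is moved more than 35 mm (distance of any of folder, pot, weight, cup, jar, tin, brush from where it was at the start of the episode above 0.035 m).
It also fails if it takes over 38 s, if anything falls off the work surface, if the arm or the gripper's body presses on something with over 40 N, if the wrist force passes 120 N, or if a joint passes its speed limit or range.

## Working session

There is one attempt and no reset: what is moved stays moved. The work goes in short steps, Python scripts to look and compute and a tool call to move; the robot and the scene stay as the last step left them, time stands still between calls to the robot, and variables do not carry over. Pictures are saved under pics/ and viewed, at most 10 in all, crops included, and the job is handed in when it is done.

Besides the shell and the picture viewer there is one more tool, called after "Emit:" by a JSON object that holds its "api" and its "payload". carry_out: Moves the arm, as the interface text tells. Its arguments: {"type":"object","properties":{"series":{"type":"array"},"fingers":{"type":"number"},"force":{"type":"number"}},"required":["series"]}

```bash
mkdir -p pics
cat > h.py <<'E'
import numpy as np, cv2
from cell import r, grab_frame, calibration, ticket
def cloud(name):
    c=calibration(name); im,d=grab_frame(name); K=np.array(c["mtx"])
    v,u=np.indices(d.shape); 
    P=np.stack([(u-K[0,2])/K[0,0]*d,-(v-K[1,2])/K[1,1]*d,-d],-1)
    W=P@np.array(c["orientation"]).T+np.array(c["origin"]); W[d==0]=np.nan
    return im,W
E
python3 - <<'E'
from h import *
for n in("top","scene"):
    im,W=cloud(n); np.save(n+".npy",W); cv2.imwrite(f"pics/{n}.png",im)
s=r.get_state();print(s)
c=calibration("top");print(c)
E
```

```text
{'time': 0.1, 'qpos': array([ 6.21003138e+01,  1.24717856e+01,  9.25196867e+01,  2.20418558e-04,
        7.51308846e+01, -6.42851689e+00]), 'qd': array([ 0.09368167, -0.00031125, -0.14081634, -0.08510415,  0.06169401,
        0.06098198]), 'joint_torque': array([-1.03103837e-03, -3.98073792e+01, -3.04969883e+01, -2.59316630e-04,
        4.12050387e-03, -2.44100740e-06]), 'tcp_pos': array([0.22840718, 0.58099086, 0.23010221]), 'tool_rot': array([[-9.30601385e-01,  3.66032862e-01, -1.00255306e-03],
       [ 3.66034155e-01,  9.30599507e-01, -1.88557214e-03],
       [ 2.42794015e-04, -2.12168471e-03, -9.99997720e-01]]), 'contact_force': array([-0.19048767,  0.32185702,  0.82847264]), 'ft_torque': array([ 0.03280948, -0.07721888,  0.01295723]), 'grasp_force': 0.0, 'grip_width': 0.0854239463196249}
{'mtx': array([[526.18454984,   0.        , 278.91377324],
       [  0.        , 526.18454984, 205.78704564],
       [  0.        ,   0.        ,   1.        ]]), 'origin': array([0.52903738, 0.01761934, 1.5210369 ]), 'orientation': array([[ 0.00970958,  0.99683537, -0.07889842],
       [-0.99995043,  0.0098534 ,  0.00143373],
       [ 0.00220661,  0.07888059,  0.99688163]])}
```

View pics/top.png

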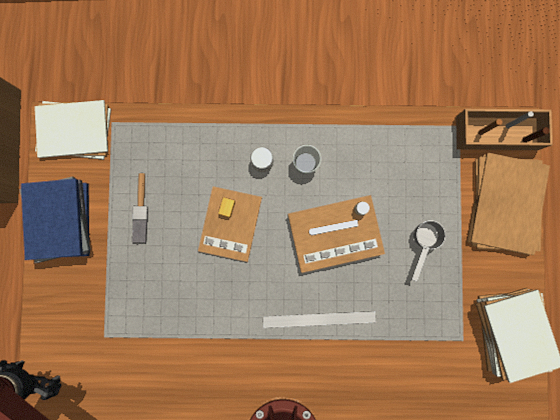

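View pics/scene.png

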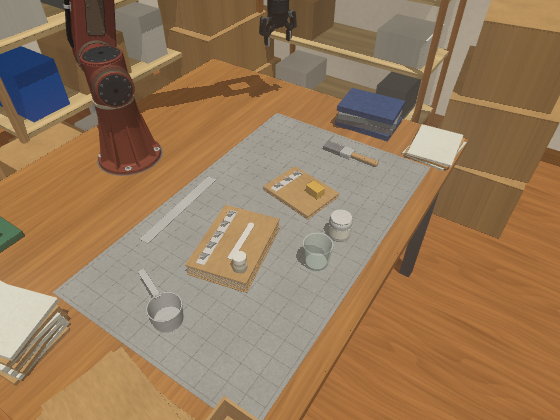

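The album is on the right: its tab row runs from about px (308,258) to (372,243), with the folder and pot on its far side. The portfolio is at about (230,225).

Run:
```python
from h import *
W=np.load("top.npy"); z=W[...,2]
m=(np.abs(z-0.042)<0.006); m[:, :280]=0; m[:,395:]=0; m[:190]=0; m[285:]=0
m=cv2.morphologyEx(m.astype(np.uint8),cv2.MORPH_OPEN,np.ones((3,3)))
n,l,st,_=cv2.connectedComponentsWithStats(m); k=1+st[1:,4].argmax()
P=W[l==k]; print(np.median(P[:,2]))
rc=cv2.minAreaRect((P[:,:2]*1000).astype(np.float32)); print(rc, cv2.boxPoints(rc))
t=np.argwhere((z>0.05)&(l>=0)); 
mm=np.zeros_like(m); mm[195:275,285:390]=1
hi=(z>0.0485)&(mm>0)
n,l,st,c=cv2.connectedComponentsWithStats(hi.astype(np.uint8))
for i in range(1,n):
    q=W[l==i]; print(st[i,4],q.mean(0).round(4),q[:,2].max().round(4))
im=cv2.imread("pics/top.png")[190:285,275:400]
cv2.imwrite("pics/topc.png",cv2.resize(im,None,fx=6,fy=6,interpolation=cv2.INTER_CUBIC))
```

```text
0.042546398478807035
((571.0549926757812, -144.68075561523438), (170.50494384765625, 240.68075561523438), 13.466948509216309) [[ 460.1212    -47.503174]
 [ 516.172    -281.56628 ]
 [ 681.9888   -241.85834 ]
 [ 625.938      -7.795227]]
1 [ 0.6699 -0.2345  0.0498] 0.0498
171 [ 0.6397 -0.2091  0.0833] 0.0964
1 [ 0.6584 -0.2396  0.0527] 0.0527
1 [ 0.6493 -0.1612  0.0518] 0.0518
1 [ 0.6462 -0.1276  0.0516] 0.0516
1 [ 0.6438 -0.156   0.0489] 0.0489
1 [ 0.6447 -0.2431  0.0486] 0.0486
1 [ 0.6405 -0.1138  0.0497] 0.0497
1 [ 0.6407 -0.1334  0.0504] 0.0504
1 [ 0.6411 -0.1616  0.0489] 0.0489
1 [ 0.6315 -0.055   0.0497] 0.0497
1 [ 0.6317 -0.069   0.0488] 0.0488
1 [ 0.6348 -0.1165  0.0513] 0.0513
1 [ 0.6325 -0.1531  0.0492] 0.0492
1 [ 0.6361 -0.2399  0.0502] 0.0502
1 [ 0.6286 -0.0493  0.0508] 0.0508
1 [ 0.6265 -0.1166  0.0497] 0.0497
1 [ 0.6267 -0.1474  0.0509] 0.0509
1 [ 0.6204 -0.0607  0.0485] 0.0485
1 [ 0.6233 -0.0719  0.0486] 0.0486
1 [ 0.6206 -0.0803  0.0485] 0.0485
1 [ 0.6235 -0.1081  0.0516] 0.0516
1 [ 0.6239 -0.128   0.0486] 0.0486
1 [ 0.6144 -0.0243  0.0492] 0.0492
1 [ 0.6179 -0.0998  0.0
[... 2981 characters left out ...]

1 [ 0.5115 -0.0612  0.0497] 0.0497
34 [ 0.5028 -0.0755  0.0546] 0.0634
1 [ 0.5091 -0.0975  0.0492] 0.0492
1 [ 0.51   -0.1837  0.0503] 0.0503
1 [ 0.5105 -0.2368  0.0495] 0.0495
1 [ 0.5032 -0.0584  0.0511] 0.0511
1 [ 0.5041 -0.156   0.0493] 0.0493
1 [ 0.5072 -0.1892  0.0507] 0.0507
1 [ 0.5074 -0.2027  0.0536] 0.0536
1 [ 0.5076 -0.2282  0.0509] 0.0509
3 [ 0.4949 -0.0604  0.0505] 0.0514
1 [ 0.5008 -0.0945  0.0519] 0.0519
1 [ 0.5009 -0.1115  0.0487] 0.0487
1 [ 0.5019 -0.2174  0.0485] 0.0485
1 [ 0.487  -0.1031  0.0492] 0.0492
1 [ 0.4817 -0.1282  0.0497] 0.0497
1 [ 0.4781 -0.0448  0.0495] 0.0495
1 [ 0.4758 -0.0893  0.0492] 0.0492
1 [ 0.4702 -0.081   0.0487] 0.0487
2 [ 0.4644 -0.049   0.0505] 0.052
```

View pics/topc.png

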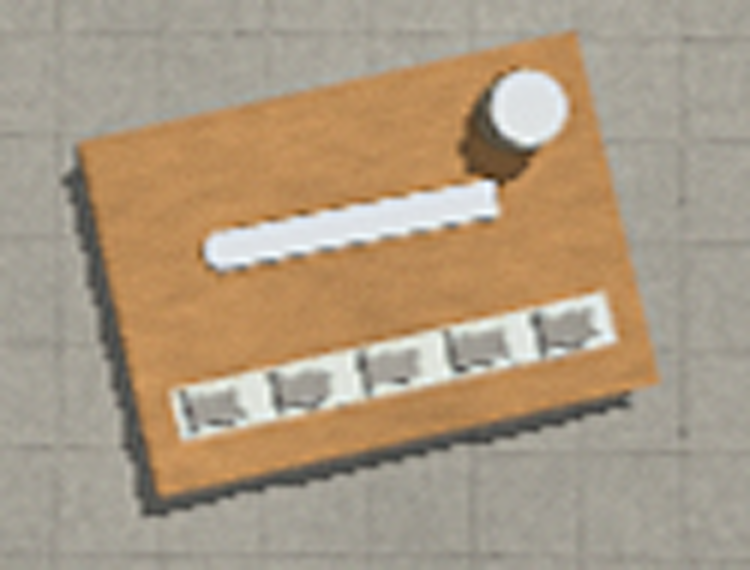

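Emit:
{"api": "carry_out", "payload": {"series": [[[-0.26, -0.26, 0.04], [0, 0, 0]], [[-0.26, -0.26, 0.04], [0, 0, 0]], [[-0.26, -0.26, 0.04], [0, 0, 0]], [[-0.26, -0.26, 0.04], [0, 0, 0]], [[-0.26, -0.26, 0.04], [0, 0, 0]], [[-0.26, -0.26, 0.04], [0, 0, 0]], [[-0.26, -0.26, 0.04], [0, 0, 0]], [[-0.26, -0.26, 0.06], [0, 0, 0]], [[-0.26, -0.26, 0.06], [0, 0, 0]], [[-0.26, -0.26, 0.06], [0, 0, 0]], [[-0.26, -0.26, 0.06], [0, 0, 0]], [[-0.26, -0.26, 0.06], [0, 0, 0]], [[0, 0, 0], [0, 0, -0.194]], [[0, 0, 0], [0, 0, -0.194]], [[0, 0, 0], [0, 0, -0.194]], [[0, 0, 0], [0, 0, -0.194]], [[0, 0, 0], [0, 0, 0]], [[0, 0, 0], [0, 0, 0]]], "fingers": 1, "force": 30}}

```text
time: 2.35
tcp_pos: [0.4927, -0.0251, 0.144]
tool_rot: [[-0.973, -0.231, -0.001], [-0.231, 0.973, 0.0], [0.001, 0.0, -1.0]]
contact_force: [-0.0, -0.4, 0.6]
grip_width: -0.0003
grasp_force: 0.0
```

```bash
cat > w.py <<'E'
from h import *
def delta(t):
    s=r.get_state(); R=np.array(s["tool_rot"]); p=np.array(s["tcp_pos"])
    print("t",s["time"],"p",p.round(4),"F",s["contact_force"].round(2),"w",round(s["grip_width"],4)); print(R.round(4))
    print("shares",(R.T@(np.array(t)-p)/.15).round(3))
E
python3 - <<'E'
from w import *
delta([.4926,-.0319,.08])
im,W=cloud("wrist"); np.save("wrist.npy",W); cv2.imwrite("pics/wrist.png",im)
E
```

```text
t 2.35 p [ 0.4927 -0.0251  0.144 ] F [-0.04 -0.35  0.63] w -0.0003
[[-9.731e-01 -2.305e-01 -5.000e-04]
 [-2.305e-01  9.731e-01  1.000e-04]
 [ 5.000e-04  2.000e-04 -1.000e+00]]
shares [ 0.011 -0.044  0.427]
```

View pics/wrist.png

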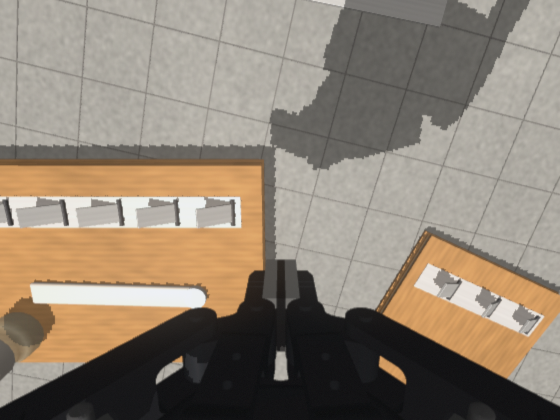

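The wrist view shows tab 1 at about (215,212) and the fingers near (282,275), just off the +y edge of the album. I'll check the lean and the exact row from this cloud.

Run:
```python
from h import *
W=np.load("wrist.npy"); S=np.array([.4996,-.0611]); d=np.array([.233,-.9725]); e=np.array([.9725,.233])
q=W[...,:2]-S; a=q@d; b=q@e; z=W[...,2]
cov=(np.abs(b)<.03)&(np.abs(b)>.014)&(a>0)&(a<.1)&(abs(z-.042)<.01)
print("cover z",np.nanmedian(z[cov]))
for lo in np.arange(-.02,.12,.005):
    m=(abs(b)<.004)&(a>=lo)&(a<lo+.005)
    print(round(lo*1e3),m.sum(),np.nanmedian(z[m]).round(4) if m.any() else '')
for k in range(3):
    m=(abs(b)<.02)&(z>.05)&(a>.042*k)&(a<.042*k+.03); print(k,b[m].min(),b[m].max(),np.median(b[m]),a[m].min(),a[m].max(),z[m].max())
m=(abs(a-.1)<.1)&(abs(z-.042)<.006)&(abs(b)<.08);print("edge a", np.nanmin(a[(abs(z-.042)<.005)&(b>-.03)&(b<.02)&(a<.1)]), "b",np.nanmin(b[(abs(z-.042)<.005)&(a>0)&(a<.1)&(b>-.1)]))
```

```text
cover z 0.04186028551681681
-20 89 0.042
-15 388 0.2003
-10 281 0.2001
-5 473 0.2146
0 799 0.2191
5 224 0.2204
10 84 0.0526
15 84 0.0556
20 71 0.0586
25 25 0.0426
30 72 0.0426
35 72 0.0426
40 84 0.0448
45 90 0.0477
50 86 0.0511
55 94 0.0543
60 98 0.0577
65 11 0.0588
70 28 0.0424
75 65 0.0424
80 87 0.0433
85 92 0.0464
90 91 0.0491
95 99 0.0521
100 97 0.0548
105 71 0.0571
110 0 
115 27 0.0426
0 -0.013129070652355457 0.01098108173834625 -0.009557348968911894 8.73042914531962e-07 0.02484980607798434 0.2343612412259725
1 -0.00831263856540463 0.005978755679487617 -0.0013445981645565945 0.04875218145954697 0.06637532334456873 0.06119031218960397
2 -0.008498541526846108 0.005721774487740353 -0.0016472397346713559 0.08984206228601001 0.10876681267402578 0.05961632212381157
edge a -0.021564821018235064 b -0.03631606355004709
```

Emit:
{"api": "carry_out", "payload": {"series": [[[0.019, -0.078, 0.1], [0, 0, 0]], [[0, 0, 0.2], [0, 0, 0]], [[0, 0, 0.2], [0, 0, 0]], [[0, 0, 0.1], [0, 0, 0]], [[0, 0, 0], [0, 0, 0]], [[0, 0, 0], [0, 0, 0]]]}}

```text
time: 3.15
tcp_pos: [0.4939, -0.0376, 0.0551]
tool_rot: [[-0.973, -0.232, 0.002], [-0.232, 0.973, -0.0], [-0.002, -0.001, -1.0]]
contact_force: [-0.5, -0.4, 0.3]
grip_width: -0.0002
grasp_force: 0.0
```

```bash
python3 -c "
from w import *
delta([.4926,-.0371,.0456])"
```

```text
t 3.15 p [ 0.4939 -0.0376  0.0551] F [-0.49 -0.44  0.33] w -0.0002
[[-9.726e-01 -2.323e-01  1.700e-03]
 [-2.323e-01  9.726e-01 -4.000e-04]
 [-1.600e-03 -8.000e-04 -1.000e+00]]
shares [0.008 0.005 0.063]
```

Emit:
{"api": "carry_out", "payload": {"series": [[[0.004, 0, 0.03], [0, 0, 0]], [[0, 0, 0.02], [0, 0, 0]], [[0, 0, 0.012], [0, 0, 0]], [[0, 0, 0], [0, 0, 0]], [[0, 0, 0], [0, 0, 0]]]}}

```text
time: 3.78
tcp_pos: [0.4924, -0.0374, 0.045]
tool_rot: [[-0.973, -0.233, 0.0], [-0.233, 0.973, -0.0], [-0.0, -0.0, -1.0]]
contact_force: [-0.4, -0.0, -0.3]
grip_width: -0.0003
grasp_force: 0.0
```

Emit:
{"api": "carry_out", "payload": {"series": [[[0, 0, -0.005], [0, 0, 0]], [[0, -0.04, 0], [0, 0, 0]], [[0, -0.04, 0], [0, 0, 0]], [[0, -0.04, 0], [0, 0, 0]], [[0, -0.04, 0], [0, 0, 0]], [[0, -0.04, 0], [0, 0, 0]], [[0, -0.04, 0], [0, 0, 0]], [[0, -0.04, 0], [0, 0, 0]], [[0, -0.04, 0], [0, 0, 0]], [[0, -0.04, 0], [0, 0, 0]], [[0, -0.04, 0], [0, 0, 0]]]}}

```text
time: 5.15
tcp_pos: [0.5064, -0.0962, 0.0457]
tool_rot: [[-0.973, -0.233, -0.0], [-0.233, 0.973, -0.0], [0.0, -0.0, -1.0]]
contact_force: [0.6, 0.3, 0.1]
grip_width: -0.0
grasp_force: 0.0
```

Run:
```python
from w import *
S=np.array([.4984,-.0614]); d=np.array([.233,-.9725])
t=S+.038*d
delta([*t,.0455])
im,W=cloud("wrist"); cv2.imwrite("pics/wrist2.png",im)
```

```text
t 5.15 p [ 0.5064 -0.0962  0.0457] F [0.56 0.27 0.08] w -0.0
[[-9.726e-01 -2.326e-01 -0.000e+00]
 [-2.326e-01  9.726e-01 -1.000e-04]
 [ 1.000e-04 -1.000e-04 -1.000e+00]]
shares [-0.002 -0.015  0.001]
```

View pics/wrist2.png

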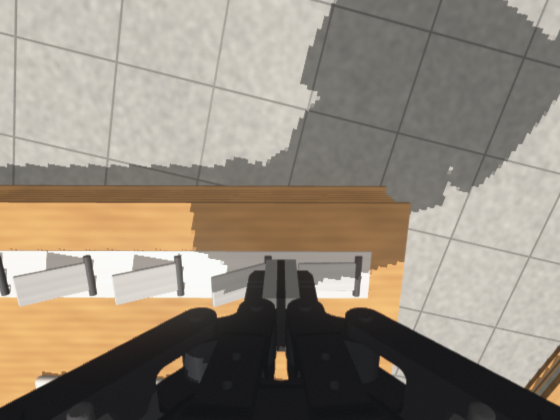

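Tab 1, at about (335,282), lies flat behind the fingers. Album still, forces negligible. I'll keep sweeping.

Emit:
{"api": "carry_out", "payload": {"series": [[[0, -0.04, 0], [0, 0, 0]], [[0, -0.04, 0], [0, 0, 0]], [[0, -0.04, 0], [0, 0, 0]], [[0, -0.04, 0], [0, 0, 0]], [[0, -0.04, 0], [0, 0, 0]], [[0, -0.04, 0], [0, 0, 0]], [[0, -0.04, 0], [0, 0, 0]], [[0, -0.04, 0], [0, 0, 0]], [[0, -0.04, 0], [0, 0, 0]], [[0, -0.04, 0], [0, 0, 0]], [[0, -0.04, 0], [0, 0, 0]], [[0, -0.04, 0], [0, 0, 0]], [[0, -0.04, 0], [0, 0, 0]], [[0, -0.04, 0], [0, 0, 0]], [[0, -0.04, 0], [0, 0, 0]]]}}

```text
time: 7.08
tcp_pos: [0.5269, -0.1827, 0.0456]
tool_rot: [[-0.973, -0.232, -0.001], [-0.232, 0.973, 0.002], [0.001, 0.002, -1.0]]
contact_force: [-0.7, 1.6, 1.0]
grip_width: -0.0001
grasp_force: 1.1
```

Run:
```python
from w import *
S=np.array([.4984,-.0614]); d=np.array([.233,-.9725])
t=S+.127*d
delta([*t,.0455])
im,W=cloud("wrist"); cv2.imwrite("pics/wrist3.png",im)
q=W[...,:2]-S; a=q@d; b=q@np.array([.9725,.233]); z=W[...,2]
for k in range(5):
    for lo in (2,7,12,17,22):
        m=(abs(b)<.006)&(a>.042*k+lo/1e3)&(a<.042*k+lo/1e3+.005)&(z<.08); print(k+1,lo,m.sum(),np.median(z[m]).round(4) if m.any() else '',end=' | ')
    print()
```

```text
t 7.075 p [ 0.5269 -0.1827  0.0456] F [-0.69  1.65  1.02] w -0.0001
[[-9.727e-01 -2.320e-01 -1.200e-03]
 [-2.320e-01  9.727e-01  2.100e-03]
 [ 7.000e-04  2.300e-03 -1.000e+00]]
shares [-0.004 -0.016  0.001]
1 2 251 0.0445 | 1 7 237 0.0447 | 1 12 236 0.045 | 1 17 256 0.0452 | 1 22 247 0.0455 | 
2 2 237 0.0446 | 2 7 251 0.0448 | 2 12 242 0.045 | 2 17 243 0.0452 | 2 22 244 0.0453 | 
3 2 249 0.0446 | 3 7 245 0.0447 | 3 12 250 0.045 | 3 17 238 0.0453 | 3 22 222 0.0454 | 
4 2 0  | 4 7 38 0.0461 | 4 12 152 0.0473 | 4 17 287 0.0483 | 4 22 293 0.0492 | 
5 2 327 0.0475 | 5 7 363 0.0508 | 5 12 424 0.0542 | 5 17 469 0.0577 | 5 22 187 0.043 |
```

View pics/wrist3.png

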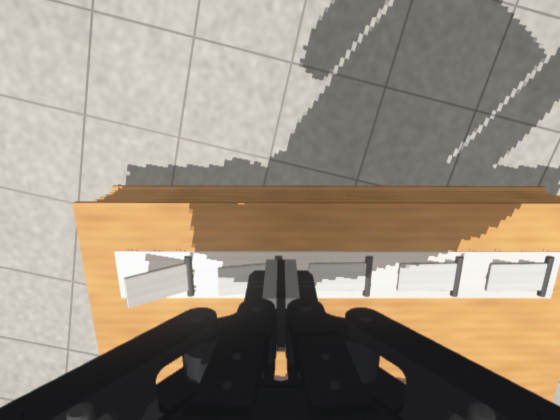

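Tabs 1–3, at about (518,277), (430,277) and (338,280), lie flat at roughly 0.05 rad. Tab 4 is under the fingers and tab 5, at (157,283), still stands. I'll finish the row, lift and back off.

Emit:
{"api": "carry_out", "payload": {"series": [[[0, -0.04, 0], [0, 0, 0]], [[0, -0.04, 0], [0, 0, 0]], [[0, -0.04, 0], [0, 0, 0]], [[0, -0.04, 0], [0, 0, 0]], [[0, -0.04, 0], [0, 0, 0]], [[0, -0.04, 0], [0, 0, 0]], [[0, -0.04, 0], [0, 0, 0]], [[0, -0.04, 0], [0, 0, 0]], [[0, -0.04, 0], [0, 0, 0]], [[0, -0.04, 0], [0, 0, 0]], [[0, -0.04, 0], [0, 0, 0]], [[0, -0.04, 0], [0, 0, 0]], [[0, -0.04, 0], [0, 0, 0]], [[0, -0.04, 0], [0, 0, 0]], [[0, -0.04, 0], [0, 0, 0]], [[0, 0, 0], [0, 0, 0]], [[0, 0, -0.1], [0, 0, 0]], [[0, 0, -0.3], [0, 0, 0]], [[0, 0, -0.3], [0, 0, 0]], [[0, 0, 0], [0, 0, 0]]]}}

```text
time: 9.62
tcp_pos: [0.5518, -0.2729, 0.1577]
tool_rot: [[-0.972, -0.233, 0.01], [-0.233, 0.972, -0.006], [-0.008, -0.009, -1.0]]
contact_force: [0.1, -0.6, -0.2]
grip_width: -0.0
grasp_force: 0.0
```

Run:
```python
from w import *
S=np.array([.4984,-.0614]); d=np.array([.233,-.9725])
delta([.5,-.2,.15])
im,W=cloud("wrist"); cv2.imwrite("pics/wrist4.png",im)
q=W[...,:2]-S; a=q@d; b=q@np.array([.9725,.233]); z=W[...,2]
for k in range(5):
    for lo in (2,7,12,17,22):
        m=(abs(b)<.006)&(a>.042*k+lo/1e3)&(a<.042*k+lo/1e3+.005)&(z<.08); print(k+1,lo,m.sum(),np.median(z[m]).round(4) if m.any() else '',end=' | ')
    print()
```

```text
t 9.625 p [ 0.5518 -0.2729  0.1577] F [ 0.13 -0.59 -0.23] w -0.0
[[-0.9725 -0.2329  0.0101]
 [-0.2329  0.9725 -0.0065]
 [-0.0083 -0.0087 -0.9999]]
shares [0.223 0.553 0.044]
1 2 71 0.0446 | 1 7 91 0.0447 | 1 12 94 0.0451 | 1 17 94 0.0452 | 1 22 99 0.0452 | 
2 2 96 0.0445 | 2 7 98 0.0448 | 2 12 89 0.045 | 2 17 97 0.0453 | 2 22 90 0.0454 | 
3 2 92 0.0447 | 3 7 93 0.0447 | 3 12 91 0.045 | 3 17 96 0.045 | 3 22 92 0.0454 | 
4 2 91 0.0445 | 4 7 91 0.0448 | 4 12 94 0.0448 | 4 17 91 0.0451 | 4 22 93 0.0454 | 
5 2 90 0.0445 | 5 7 98 0.0447 | 5 12 90 0.0448 | 5 17 98 0.0451 | 5 22 91 0.0453 |
```

View pics/wrist4.png

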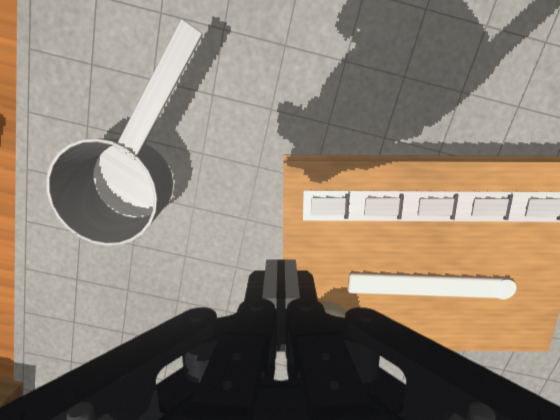

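All five tabs lie flat (row from (328,205) to (545,207)), the album hasn't moved, and the tool is clear of everything. Handing in.

```bash
python3 -c "
from cell import ticket
print(ticket.close_job())"
```

```text
the job is handed in; nothing more can be done
None
```

I folded all five album tabs flat in order, first to last, with a light sweep (about 0.05 rad each by the wrist depth); nothing else was touched, and the job is handed in at about 9.7 s, though no verdict came back.

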